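Dispense one bearing and nudge it to its row

ROBOT

A 6-joint arm with a two-finger parallel gripper is mounted at the origin on a cart in front of the work surface, level with it; the furniture and walls round the work are solid. World frame = base frame: x ahead of the robot, y to its left, z up, the work surface at z = 0. Lengths are in m, angles in rad, forces in N, time in s.
With the tool pointing down it reaches from about 0.275 to 0.85 m from the base axis. Payload 5.2 kg.
Tool frame: the origin (TCP) lies midway between the tips of the shut fingers; the grasp point (between the pads) lies bot.tcp_to_grasp behind it (bot.tcp_to_grasp is the distance from the TCP to the grasp point, in m); z points along the fingers, y is the line along which they close (so a half turn about z gives the same grasp; the last joint's range is limited). The gripper opens to 85 mm and grips with 20 to 120 N. Pads are 22 mm wide; open, the fingers measure 114 mm over their backs; the gripper's body (76 mm by 85 mm) begins 54 mm behind the grasp point. The pads swing forward as they close: fully open they stand 13 mm farther back than shut.
Start: joints at [1.095, 0.259, 1.535, -0, 1.348, -0.203], TCP at [0.148, 0.53, 0.231] pointing down, gripper open.
Joint ranges: [-3.14, 3.14], [-0.91, 2.08], [0.19, 2.58], [-1.22, 4.36], [0.22, 2.71], [-3.12, 3.12]. Speed limits (rad/s): [2.57, 2.57, 3.14, 3.14, 3.14, 3.14].

INTERFACE

Orientations are given as a unit quaternion [x, y, z, w].
In Python, from workcell import bot, eoat, solver, monitor, vision, job gives the robot as it stands. Calls block until the motion is done:
- bot.move_to(position, orientation): joint-space move of the TCP to a pose.
- bot.move_straight(position, orientation=None, max_speed=0.15, f_stop=None): straight line of the TCP; orientation=None keeps the orientation; max_speed is the mean speed in m/s. With f_stop (N) it stops when the force on the tool has changed by that much, and returns True; else False.
- bot.set_joints(angles): joint-space move.
- eoat.ungrasp() and eoat.close_gripper(): open the fingers fully, or close them until they stop; the grip force is fixed at half the most.
- bot.wait(seconds).
- solver.ik(position, orientation): joint angles nearest the present ones, or None.
- monitor.state(): the state.
- vision.snapshot(name): name is "scene" or "top" or "wrist"; returns a dict with "image" (480x640x3 uint8, red, green, blue), "z_map" (480x640 float32, m along the optical axis (not along the pixel's ray), 0 where there is no reading), "camera_matrix" (3x3 intrinsics, pixels), "R" (3x3) and "t" (3): a world point X has camera coordinates R X + t; the wrist camera has in their place "T_tool_cam" (4x4, takes a point from camera to tool coordinates, whose origin is the TCP and whose axes are the flange's). Camera axes: x right, y down, z forward; pixel columns grow to the right and rows downward; lengths in m; the calibration is good to about 2 mm. A picture is of the moment at which its call begins: read the wrist's pose just before it.
A pose or a line that the arm cannot do raises bot.MotionError and nothing moves.
- job.job_done(): hands the job in; it is judged then, once.
The state is a dict: "clock": time; "qpos": joint angles; "qvel": joint speeds; "tau": joint torques, N m; "tool_pos": TCP position; "tool_rot": TCP orientation; "force": force on the tool from outside, world axes, zero at the start; "ft_torque": the same for the moment, N m; "width": opening from 0.0 (shut) to 1.0 (fully open); "finger_force": force on a finger pad.
Only numpy, scipy, OpenCV 4.12 (cv2) and the standard library are available. Lean on these libraries where they do the work, as an engineer would, in place of code of your own. Each camera call takes 0.05 s, during which the arm holds its last target. There are 200 camera calls.

TASK

Press the plunger of the bearing feeder all the way down once and let it come up again, so that a single bearing slides out into the lane. Then, without pinching or lifting it, push that bearing sideways along the lane until it touches the bearing that already lies near one end; leave the nut near the other end and everything else as they are.

Things in the scene. Friction and masses are not known exactly. Their poses are not given: they have to be found in the camera images.
- feeder: bearing feeder bolted to the bench: T-shaped grey base 20 mm high with a lane along its front, an upright square steel magazine and a housing with the plunger. Origin on the bench under the magazine's axis; x points from the lane to the plunger (away from the robot), y along the lane, z up. Housing behind the magazine: to x = 74 mm, y -26 to 26 mm, top 50 mm above the bench
- plunger (a joint): plunger travel, m: 0 up, 0.030 fully down (rigid stop). Moves straight down; spring 2 N at the start, 5 N at the bottom, more when pressed fast; comes up by itself. It drives a hidden ejector 1.6 times as far that pushes out the lowest bearing; only the last 2 mm carry it clear of the magazine. On release the next bearing drops down; another press would eject that too
- plunger_top (a point): centre of the top of the plunger's black round cap, 36 mm in diameter, 98.5 mm above the bench at rest, at x = 46 mm, y = 0 of the feeder; moves with the plunger. The cap is the highest part of the feeder
- outlet (a point): point on the lane floor, 20 mm above the bench, mid-width of the lane, at x = -44.5 mm, y = 0 of the feeder; the ejected bearing stops here or a few mm off. The lane runs x -65 to -23 mm, y -118 to 118 mm between lips 3 mm high (the rear one interrupted by the magazine) and an end stop 10 mm high at each end; nothing stands over it
- magazine (a point): point on the magazine's axis at its floor, 20 mm above the bench. Magazine: 44 x 44 mm outside, open top 58 mm above the bench, an outlet 13 mm high at its foot towards the lane
- bearing_1: the lowest of three stacked bearings in the magazine, the one to be ejected: ball bearing, a bare-steel ring-shaped disc 32 mm in diameter and 10 mm thick, 30 g (0.7 to 1.4 times that), lying flat; origin at the centre of its underside
- bearing_2: the second bearing in the magazine, alike, 30 g; drops 10 mm after the press and must stay in the magazine; origin at the centre of its underside
- bearing_3: the third, uppermost bearing in the magazine, alike; must stay in the magazine; origin at the centre of its underside
- bearing_parked: the bearing that already lies in the lane, loose, alike, 30 g, near one end (left or right, it varies), 94 to 100 mm from the lane's middle; origin at the centre of its underside
- axle_nut: hexagonal steel nut 24 x 27 mm, 13 mm high, loose in the lane near the other end, 94 to 100 mm from the lane's middle; to be left alone; origin at the centre of its underside
- brake_caliper: bystander, cast brake caliper 57 x 102 x 48 mm on the bench to the right of the feeder; origin at the centre of its underside
- spanner_17: bystander, spanner 204 mm long, 8 mm high, lying on the bench along its front edge, before the feeder; origin at the centre of its underside
Mind the look-alikes: they are no part of the job. Leave any orange look-alike of the bearing_parked alone.

How it is judged:
On the way, in this order (a step that is already met when the one before it is completed fails the run):
1. the plunger is pressed all the way down (value of joint plunger above 0.028 m), for 0.05 s.
2. the plunger is up again and one bearing lies in the lane in front of the outlet (x of bearing_1 in the frame of feeder between -0.054 and -0.035 m and height (world z) of bearing_1 below 0.024 m and value of joint plunger below 0.003 m), for 0.2 s.
3. the ejected bearing lies against the parked bearing (x of bearing_1 in the frame of feeder between -0.054 and -0.035 m and height (world z) of bearing_1 below 0.024 m and horizontal distance between bearing_1 and bearing_parked below 0.037 m), for 0.2 s.
At the end, for the whole second after the job is handed in: The ejected bearing lies flat in the lane with its centre within 37 mm of the parked bearing's centre (they touch at 32 mm), the plunger is up (within 3 mm), the other two bearings are stacked in the magazine (within 6 mm of its axis), and all are at rest (all of step 3 and value of joint plunger below 0.003 m and height (world z) of bearing_2 below 0.024 m and height (world z) of bearing_3 below 0.034 m and horizontal distance between each of bearing_2, bearing_3 and magazine below 0.006 m and linear speed of each of bearing_1, bearing_2, bearing_3, bearing_parked below 0.02 m/s).
It fails at once if a bearing is lifted (height (world z) of any of bearing_1, bearing_parked above 0.029 m or height (world z) of bearing_2 above 0.039 m or height (world z) of bearing_3 above 0.049 m).
It fails at once if a second bearing is ejected (horizontal distance between any of bearing_2, bearing_3 and magazine above 0.015 m).
It fails at once if the parked bearing is driven away from its end of the lane (20 mm) (distance of bearing_parked from where it was at the start of the episode above 0.02 m).
It fails at once if the nut is disturbed (8 mm) (distance of axle_nut from where it was at the start of the episode above 0.008 m).
It fails at once if the brake caliper or the spanner is disturbed (20 mm) (distance of any of brake_caliper, spanner_17 from where it was at the start of the episode above 0.02 m).
It also fails if it takes over 45 s, if anything falls off the work surface, if the arm or the gripper's body presses on something with over 40 N, if the wrist force passes 120 N, or if a joint passes its speed limit or range.

## Working session

There is one attempt and no reset: what is moved stays moved. The work goes in short steps, each a Python script; the robot and the scene stay as the last script left them, time stands still between calls to the robot, and variables do not carry over. Pictures are saved under pics/ and viewed, at most 10 in all, crops included, and the job is handed in when it is done.

```bash
mkdir -p pics; ls; python3 - <<'E'
from workcell import bot,eoat,solver,monitor,vision,job
import cv2,numpy as np
for n in("top","scene"):
    s=vision.snapshot(n);cv2.imwrite(f"pics/{n}0.png",s["image"][...,::-1]);np.savez(f"{n}0.npz",**s)
    print(n,s["camera_matrix"],s["R"],s["t"])
st=monitor.state();print(st["clock"],st["tool_pos"],st["tool_rot"],bot.tcp_to_grasp)
E
```

```text
pics
top [[470.13415669   0.         320.70270788]
 [  0.         470.13415669 238.76460078]
 [  0.           0.           1.        ]] [[ 0.00159159 -0.99999814 -0.00109058]
 [-0.98141323 -0.00135272 -0.19190166]
 [ 0.19189982  0.00137574 -0.98141355]] [0.16284039 0.53889954 0.84910041]
scene [[478.90624251   0.         319.16121635]
 [  0.         478.90624251 240.43954011]
 [  0.           0.           1.        ]] [[ 0.89121776 -0.45342593 -0.01165464]
 [-0.32808086 -0.62668103 -0.70684782]
 [ 0.31319938  0.633779   -0.70726963]] [-0.37797975  0.32747465  0.63920659]
0.1 [0.14794464 0.52924106 0.23055824] [ 1.35992824e-01  9.90709473e-01 -7.81907496e-04 -2.83443331e-04] 0.0187
```

View pics/top0.png

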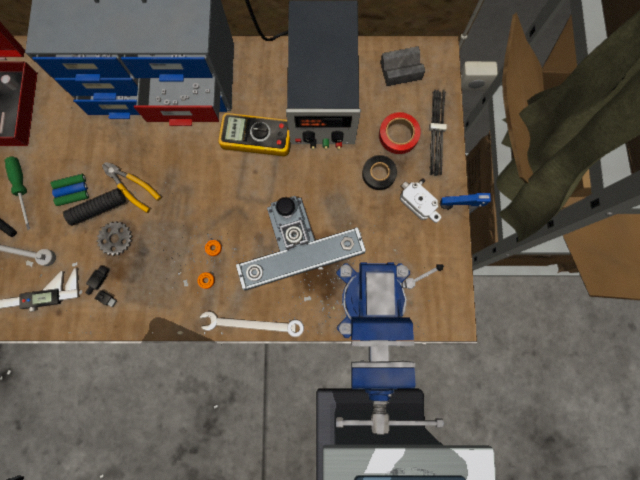

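View pics/scene0.png

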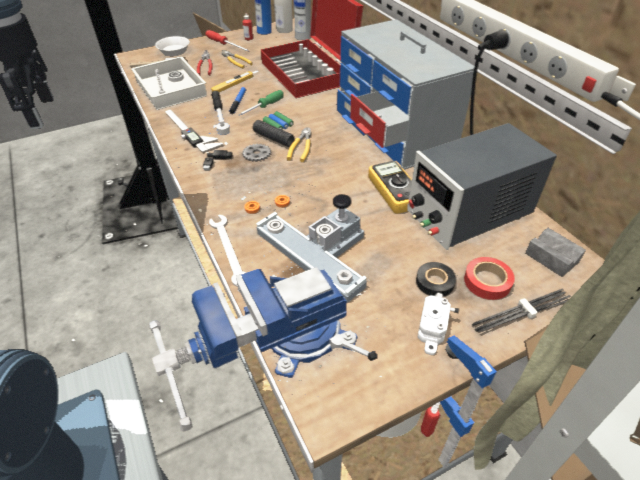

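Top view: the feeder's cap is near (286,206) and the magazine near (293,236). The lane runs from (240,275) to (363,240), with one round part at (255,272) and another at (347,244). There are orange look-alikes at (212,247) and (205,281), and the vise is close to the lane's right end. I'll use an enlarged crop to tell the bearing from the nut, and measure at the same time.

```bash
cat > h.py <<'E'
import numpy as np,cv2
def ray(s,uv):
    d=np.linalg.inv(s["camera_matrix"])@[uv[0],uv[1],1]; return -s["R"].T@s["t"], s["R"].T@d
def plane(s,uv,z):
    c,d=ray(s,uv); return c+d*(z-c[2])/d[2]
def tri(s1,u1,s2,u2):
    c1,d1=ray(s1,u1);c2,d2=ray(s2,u2)
    k=np.linalg.lstsq(np.c_[d1,-d2],c2-c1,rcond=None)[0]
    p,q=c1+k[0]*d1,c2+k[1]*d2; return (p+q)/2,np.linalg.norm(p-q)
def depthpts(s):
    v,u=np.mgrid[:480,:640]; z=s["z_map"]; K=s["camera_matrix"]
    P=np.stack([(u-K[0,2])/K[0,0]*z,(v-K[1,2])/K[1,1]*z,z],-1)
    return (P-s["t"])@s["R"]
def fpose(f,p): # feeder (x,y,yaw) -> world
    c,s=np.cos(f[2]),np.sin(f[2]); return np.array([f[0]+c*p[0]-s*p[1],f[1]+s*p[0]+c*p[1]])
E
python3 - <<'E'
from h import *
T=dict(np.load("top0.npz"));S=dict(np.load("scene0.npz"))
a=cv2.resize(T["image"][190:295,230:375],None,fx=4.5,fy=4.5,interpolation=cv2.INTER_CUBIC)[:300*2]
b=cv2.resize(S["image"][185:300,245:380],None,fx=3,fy=3,interpolation=cv2.INTER_CUBIC)
a=cv2.resize(a,(390,283));b=cv2.resize(b,(390,332))
o=np.zeros((332,790,3),np.uint8);o[:283,:390]=a;o[:,400:]=b
cv2.imwrite("pics/crop1.png",o[...,::-1])
def cap(s,x0,x1,y0,y1):
    m=(s["image"][y0:y1,x0:x1].max(2)<50).astype(np.uint8)
    n,l,st,c=cv2.connectedComponentsWithStats(m);k=1+st[1:,4].argmax();return c[k]+[x0,y0],st[k]
ut,a=cap(T,265,305,190,222);us,b=cap(S,325,360,188,215);print(ut,a,us,b,tri(T,ut,S,us),plane(T,ut,.095))
P=depthpts(T)
# lane surface: points height .02-ish
roi=np.zeros((480,640),bool);roi[215:300,225:375]=1
m=roi&(T["z_map"]>0)&(P[...,2]>.012)&(P[...,2]<.028)
print(m.sum(),np.median(P[m][:,2]))
n,l,st,c=cv2.connectedComponentsWithStats(m.astype(np.uint8));k=1+st[1:,4].argmax();q=P[l==k];print(st[k])
r=cv2.minAreaRect(q[:,:2].astype(np.float32));print(r)
# vise height
roi[:]=0;roi[255:390,340:415]=1;v=P[roi&(T["z_map"]>0)&(P[...,2]>.03)];print("vise",v.min(0),v.max(0))
for nm,x0,x1,y0,y1 in(("R",335,358,234,254),("L",243,267,262,282),("mag",282,304,226,246)):
    w=P[y0:y1,x0:x1].reshape(-1,3);w=w[w[:,2]>.024];print(nm,len(w),np.median(w,0),np.percentile(w,95,0))
E
```

```text
[285.20664207 206.20295203] [ 11   8  19  18 271] [341.94392523 201.00934579] [  9   8  16  12 107] (array([0.59177092, 0.22998644, 0.09065324]), np.float64(0.002006950376464993)) [0.59159065 0.22934345 0.095     ]
3649 0.02214797644613353
[ 240  215  125   75 3221]
((0.5425992608070374, 0.215315580368042), (0.12876728177070618, 0.24821768701076508), 17.470645904541016)
vise [ 0.26455204 -0.01419992  0.03000176] [0.49292946 0.11843774 0.13990035]
R 176 [0.53363445 0.11377962 0.03298042] [0.55195372 0.13352967 0.03755334]
L 250 [0.47780091 0.29355248 0.03083616] [0.49541056 0.31175086 0.03409212]
mag 363 [0.54609171 0.2181434  0.05173114] [0.56305044 0.23601277 0.06078376]
```

View pics/crop1.png

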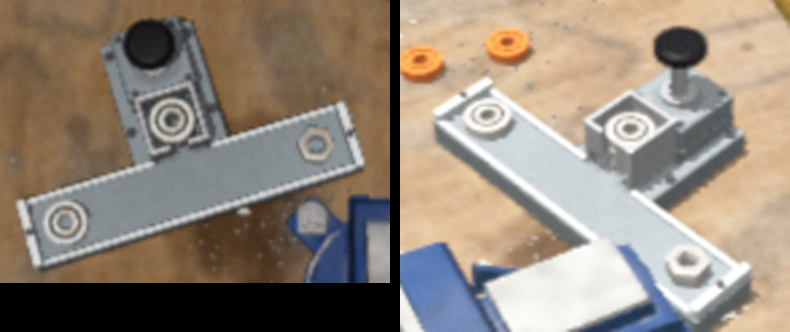

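The crop settles it. The steel ring at left, full-image (254,272), is the parked bearing. The hexagonal part at right, (347,244), is the nut. The orange rings (212,247) and (205,281) lie off the lane, so they are look-alikes and stay untouched. Next: press the plunger, and check clearance to the vise.

```bash
cat >> h.py <<'E'
from scipy.spatial.transform import Rotation as Ro
F=np.array([.5478,.2160,np.radians(17.3)])
def quat(yaw=F[2]):  # tool down, tool y along feeder y
    y=np.array([-np.sin(yaw),np.cos(yaw),0]);z=np.array([0,0,-1.])
    return Ro.from_matrix(np.c_[np.cross(y,z),y,z]).as_quat()
def tofeed(p,f=F):
    c,s=np.cos(f[2]),np.sin(f[2]); d=np.asarray(p)[...,:2]-f[:2]; return np.stack([c*d[...,0]+s*d[...,1],-s*d[...,0]+c*d[...,1]],-1)
E
python3 - <<'E'
from h import *
from workcell import bot,eoat,solver,monitor,vision,job
T=dict(np.load("top0.npz"));P=depthpts(T);m=(T["z_map"]>0)&(P[...,2]>.06)
m[:250]=0;m[:,:330]=0;m[:,420:]=0;m[400:]=0
w=P[m];f=tofeed(w);k=(f[:,0]>-.13);print("vise near lane (feeder xy): x>-.13: y max",f[k,1].max(),"  y>-.12: x max",f[f[:,1]>-.12,0].max())
q=quat();c=np.array([.5917,.2297])
eoat.close_gripper()
bot.move_to([*c,.17],q)
bot.move_straight([*c,.108],max_speed=.1)
h=bot.move_straight([*c,.0645],max_speed=.03,f_stop=20)
s=monitor.state();print(h,s["tool_pos"],s["force"],s["clock"])
bot.wait(.3);s=monitor.state();print(s["tool_pos"],s["force"])
E
```

```text
vise near lane (feeder xy): x>-.13: y max -0.09031849449449506   y>-.12: x max -0.0923733226141176
True [0.59194683 0.22972432 0.06841833] [-1.38354255 -0.21287197  6.7605536 ] 4.825
[0.59194945 0.22971832 0.06839959] [-2.05048992  0.10382629  5.48873678]
```

The cap's bottom stop was reached (tip at 68.4 mm, force spike). Next: release the plunger and look at the lane.

```bash
python3 - <<'E'
from h import *
from workcell import bot,eoat,solver,monitor,vision,job
q=quat();c=np.array([.5917,.2297])
bot.move_straight([*c,.17],max_speed=.08)
p=fpose(F,[-.06,-.035]);bot.move_to([*p,.20],q);bot.wait(.2)
s=monitor.state();W=vision.snapshot("wrist");T=vision.snapshot("top")
M=np.eye(4);M[:3,:3]=Ro.from_quat(s["tool_rot"]).as_matrix();M[:3,3]=s["tool_pos"];C=M@W["T_tool_cam"]
W["R"]=C[:3,:3].T;W["t"]=-C[:3,:3].T@C[:3,3]
np.savez("w1.npz",**W);np.savez("top1.npz",**T);print(s["clock"],s["tool_pos"])
a=W["image"];b=cv2.resize(T["image"][195:295,225:375],(480,320))
cv2.imwrite("pics/w1.png",a[...,::-1]);cv2.imwrite("pics/t1.png",b[...,::-1])
E
```

```text
7.2833 [0.50157017 0.16510552 0.19949218]
```

View pics/w1.png

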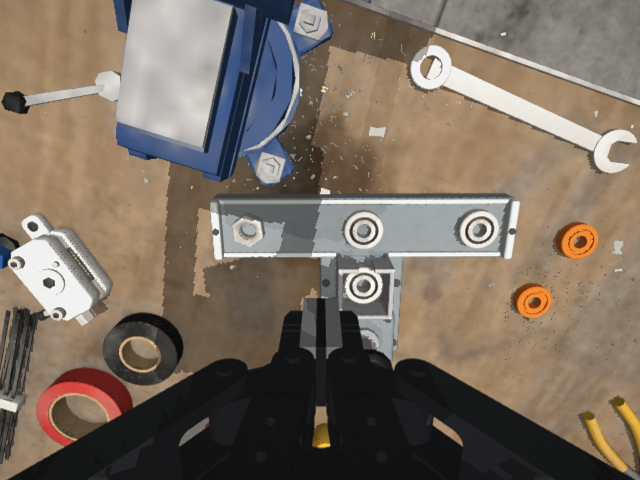

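View pics/t1.png

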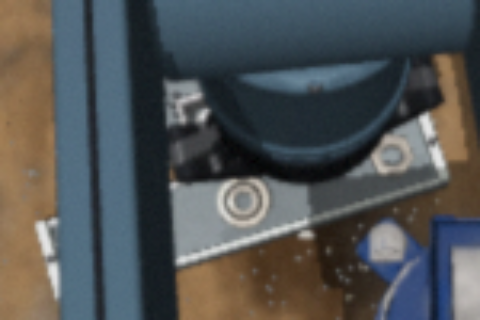

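The wrist view shows one ejected bearing at (363,230), the parked bearing at (480,229), the nut at (248,231) and the remaining stack in the magazine at (362,286). The top crop agrees, with the ejected bearing at about (243,200) in the crop.

```bash
python3 - <<'E'
from h import *
W=dict(np.load("w1.npz"));T=dict(np.load("top1.npz"));T0=dict(np.load("top0.npz"))
for n,u,z in(("ej",(363,230),.03),("park",(480,229),.03),("nut",(248,231),.033),("mag",(362,286),.04),("Lend",(510,229),.03),("Rend",(216,229),.03)):
    p=plane(W,u,z);print(n,p,tofeed(p))
for n,u,t,v in(("ej",(363,230),T,(300.9,257.5)),("park",(480,229),T0,(254.2,272))):print(n,tri(W,u,t,v))
print(W["T_tool_cam"])
E
```

```text
ej [0.50439125 0.20049448 0.03      ] [-0.04605593 -0.00189539]
park [0.47502774 0.29180301 0.03      ] [-0.0469382   0.09401438]
nut [0.53230584 0.11084956 0.033     ] [-0.04606231 -0.09578595]
mag [0.54804892 0.2137368  0.04      ] [-0.00043536 -0.00223484]
Lend [0.46770775 0.31528092 0.03      ] [-0.04694529  0.11860695]
Rend [0.53947971 0.08508151 0.03      ] [-0.04687575 -0.1225216 ]
ej (array([0.5075531 , 0.20283633, 0.01759421]), np.float64(0.00020568255565579666))
park (array([0.47643868, 0.29294894, 0.02755615]), np.float64(0.00205583039470461))
[[-3.07370665e-04 -9.51431472e-01 -3.07860455e-01  7.88616262e-02]
 [ 9.99999559e-01 -1.92979101e-05 -9.38769127e-04 -1.63133499e-03]
 [ 8.87233429e-04 -3.07860608e-01  9.51431059e-01 -1.43641236e-01]
 [ 0.00000000e+00  0.00000000e+00  0.00000000e+00  1.00000000e+00]]
```

```bash
cat > snap.py <<'E'
from h import *
from workcell import monitor,vision
def wrist(name):
    s=monitor.state();W=vision.snapshot("wrist")
    M=np.eye(4);M[:3,:3]=Ro.from_quat(s["tool_rot"]).as_matrix();M[:3,3]=s["tool_pos"];C=M@W["T_tool_cam"]
    W["R"]=C[:3,:3].T;W["t"]=-C[:3,:3].T@C[:3,3]
    np.savez(name+".npz",**W);cv2.imwrite(f"pics/{name}.png",W["image"][...,::-1]);print(s["clock"],s["tool_pos"],s["force"],tofeed(s["tool_pos"]))
E
python3 - <<'E'
from snap import *
from workcell import bot
q=quat();L=lambda y,z:[*fpose(F,[-.0455,y]),z]
bot.move_straight(L(-.042,.10),q,max_speed=.12)
print(bot.move_straight(L(-.042,.0245),max_speed=.06,f_stop=8))
print(bot.move_straight(L(.034,.0245),max_speed=.04,f_stop=10))
bot.wait(.2);wrist("w2")
E
```

```text
False
False
12.0333 [0.4943109  0.23483001 0.02450418] [-0.38176295  0.47030747  0.66132943] [-0.04546972  0.03388447]
```

View pics/w2.png

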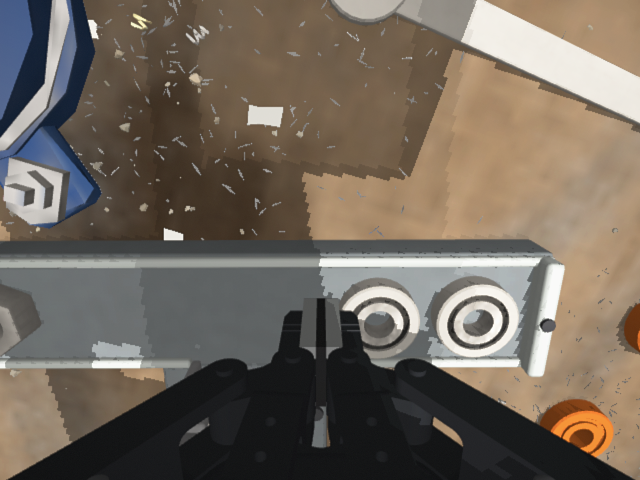

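The wrist view shows the pushed bearing at about (381,318) and the parked one at about (478,313). At roughly 2.45 px/mm that leaves a gap of about 7 mm. I'll push 10 mm further, slowly, then back off and check.

```bash
python3 - <<'E'
from snap import *
from workcell import bot
L=lambda y,z:[*fpose(F,[-.0455,y]),z]
print(bot.move_straight(L(.0437,.0245),max_speed=.025,f_stop=8))
bot.wait(.2)
bot.move_straight(L(.030,.0245),max_speed=.05)
bot.move_straight(L(.030,.16),max_speed=.12)
bot.wait(.2);wrist("w3")
E
```

```text
False
14.7333 [0.49511135 0.23102412 0.15930877] [0.50355977 0.21578618 0.16728725] [-0.04583726  0.03001272]
```

View pics/w3.png

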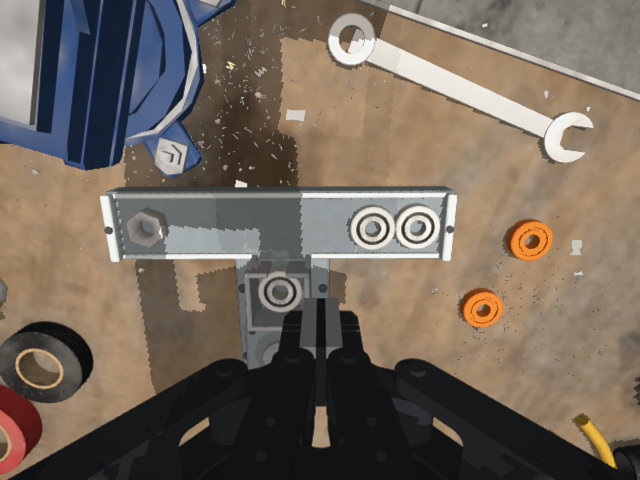

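The bearings at (372,228) and (418,228) are touching, and the nut is undisturbed at (147,228). I'll check the distance in numbers, then hand in.

```bash
python3 - <<'E'
from h import *
from workcell import job
W=dict(np.load("w3.npz"));a,b=plane(W,(372.5,228),.03),plane(W,(418,228),.03)
d=np.linalg.norm(a-b);print(d,tofeed(a),tofeed(b))
if d<.0345: print(job.job_done())
E
```

```text
0.032498157607923434 [-0.04602553  0.06524602] [-0.04602171  0.09774417]
the job is handed in; nothing more can be done
None
```

The job is handed in: I pressed the plunger once and pushed the single ejected bearing along the lane until it touched the parked one (centres measured 32.5 mm apart), and the nut and everything else in view looked undisturbed.

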